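# Latch the nozzle head up and run the tube tray in

### The arm

A 7-joint arm with a two-finger parallel gripper is mounted at the origin on the work surface. World frame = base frame: x ahead of the robot, y to its left, z up, the work surface at z = 0. Lengths are in m, angles in degrees, forces in N, time in s.
With the tool pointing down it reaches from about 0.425 to 0.925 m from the base axis. Payload 6.8 kg.
Tool frame: the origin (TCP) lies midway between the tips of the shut fingers; the grasp point (between the pads) lies 19 mm behind it; z points along the fingers, y is the direction in which the jaws open and shut (so a half turn about z gives the same grasp; the last joint's range is limited). The gripper opens to 88 mm and grips with 3 to 60 N. Pads are 20 mm wide; open, the fingers measure 115 mm over their backs; the gripper's body (75 mm by 178 mm) begins 61 mm behind the grasp point.
Start: joints at [-6.194, 27.33, 1.283, 89.118, -0.659, 63.558, -4.761], TCP at [0.675, 0, 0.223] pointing down, gripper open.
Joint ranges: [-169.35, 169.35], [-19.33, 120.38], [-80.79, 83.38], [13.8, 139.57], [-78.32, 258.32], [9.67, 109.79], [-169.56, 169.56]. Speed limits (degrees/s): [136.94, 136.94, 180, 180, 180, 180, 180].

### API

Orientations are given as [roll, pitch, yaw] about the fixed x, y, z axes, in that order (R = Rz(yaw) Ry(pitch) Rx(roll)).
In Python, from station import ctrl gives the robot as it stands.
- The arm moves only by the tool step_arm, never from a script. Its argument "commands" is a list of rows, each a list of 4 numbers: the shift along the tool's x, y, z in mm, then the turn about the tool's z in degrees. A call has 1 to 5 rows; each row is the pose to reach, as a shift and turn from the pose commanded when the call began, along the tool's axes at that moment; what a row does not reach only later rows make up. A row lasts 1/8 s, in which the tool goes at most 62.5 mm and 10.7 degrees, less where a joint would pass 70% of its speed; a pose out of reach is approached as far as the arm can. A call with a gripper value outside its range is refused whole. "fingers" is the finger opening in mm, from 0 to 87.8, set as the call begins (left out, the last holds). The fingers move at their own pace and stop on an object; "squeeze" is the grip in N (left out, the last holds). Time passes only in rows, so rows that repeat a pose let the fingers close. It gives the time, the measured TCP pose, the force and the opening at its end, in the units of the state.
- ctrl.observe(): the state, without advancing time (a new reading comes with each control period).
- ctrl.grab_frame(name): name is "scene" or "side" or "wrist"; returns (picture, depth): 400x640x3 uint8, red, green, blue; 400x640 float32, m along the optical axis (not along the pixel's ray), 0 where there is no reading.
- ctrl.get_calibration(name): a dict with "fovy" (degrees; the focal length in pixels is half the picture's height over the tangent of half this angle, whatever the lens; pixels are square), "cx", "cy" (the principal point, pixels), "dist" ([k1, k2, p1, p2, k3] as OpenCV has them; the pictures are not rectified), "cam_to_world" (4x4, takes a point from camera to world coordinates); the wrist camera has in their place "mount" (4x4, takes a point from camera to tool coordinates, whose origin is the TCP and whose axes are the flange's). Camera axes: x right, y down, z forward; pixel columns grow to the right and rows downward; lengths in m; the calibration is good to about 2 mm. A picture is of the moment at which its call begins: read the wrist's pose just before it. get_calibration takes no time and is no camera call.
- ctrl.hand_in(): hands the job in, once; it reports no verdict.
The state is a dict: "clock": time; "q": joint angles; "dq": joint speeds; "joint_torque": joint torques, N m; "tool_pos": TCP position; "tcp_rot": TCP orientation; "ft_force": force on the tool from outside, world axes, zero at the start; "ft_torque": the same for the moment, N m; "opening": finger opening in m.
Only numpy, scipy, OpenCV 4.12 (cv2) and the standard library are available. Lean on these libraries where they do the work, as an engineer would, in place of code of your own. Each camera call takes 0.05 s, during which the arm holds its last target.

### The job

On the extraction stand, lift the nozzle head by its bar handle until its pawl has swung clear over the top rung of the ladder, then lower it gently, without letting it drop, so that it hangs locked on that top rung, and let go. Then squeeze the lock tab of the tube tray against its grip, keep it squeezed while you slide the tray fully home under the head, and let go so that the tab springs out and locks. Leave the other things on the bench where they are.

Things in the scene. Friction and masses are not known exactly. Their poses are not given: they have to be found in the camera images.
- stand: The fixed white stand: base plate 250 x 400 x 12 mm, turned up to 0.25 rad either way. Origin on the bench straight below the middle of the head's bar handle; x away from the robot (at yaw 0) to the ladder, y along the tray's slideway towards the tray's outer end, z up. The slideway runs along y at x = 0; on its -x side, below 36 mm, a rail has teeth every 15 mm.
- top_rung (a point): Middle of the top rung of the ladder, 184 mm above the bench, at x = +115 mm in the stand's axes. Steel rungs 12 mm thick lie along the stand's y: three of them, 40 mm apart in height, between two aluminium uprights at y = +-48 mm, 258 mm high, joined by a bar across their tops, above the top rung. Fixed to the stand, same axes.
- head_bar (a point): Middle of the head's level round bar handle, 14 mm thick, along the stand's y, with 70 mm free between its two posts; pinch it there from above, fingers to its +x and -x sides. 178 mm above the bench when the head is on the lowest rung, 46 mm above the top of the white head block (70 x 90 mm). Moves with the head; axes as the stand's.
- head (a joint): Height of the nozzle head on the ladder (m), positive up: 0 = seated on the lowest rung (the start), 0.04 = on the middle rung, 0.08 = seated on the top rung, 0.112 = upper end stop. Head and pawl weigh 0.55 to 0.8 kg and slide with about 1 N friction; held by no rung, the head falls. The pawl only lets it go up.
- pawl (a joint): Swing of the dark steel gravity pawl (rad), pivoted between the head block and the ladder: 0 = nose level, as when seated on a rung; up to 1.1 = nose pushed down by a rung it is passing. Its counterweight swings it back to 0 in about 0.3 s once the head is about 13 mm above the seat on that rung (for the top rung, head joint about 0.093).
- tray_grip (a point): Middle of the tube tray's squeeze grip, 85 mm above the bench, 22 mm below its top: two upright plates 30 to 36 mm wide along y, a gap between. Grey one at the stand's +x side: fixed to the tray, outer face 18 mm from this point. Black one at -x: the lock tab, outer face 22 mm off when out, 14 mm pressed right in. Pinch from above along the stand's x. Moves with the tray; axes as the stand's.
- tray (a joint): Travel of the tray (m), growing as it slides along the stand's -y under the head: 0 = fully out, 0.15 = fully home at its end stop, where the tab's bolt meets the last notch. Starts at 0 to 0.04. Friction about 1.5 N. Its tubes (top 125 mm above the bench, 75 mm inward of the grip) hit the nozzles unless the head is on the top rung.
- tab (a joint): Travel of the lock tab towards the grey plate (m): 0 = sprung out, bolt in a notch of the toothed rail, tray locked; 0.004 and more = bolt clear of the teeth; 0.008 = pressed right in. Spring 2.5 N when out, 6.5 N pressed right in. At the start the bolt may rest on top of a tooth (about 0.004).
- tip_box: Bystander: blue box with a clear lid, 85 x 120 x 75 mm. Origin at the centre of its underside.
- solvent_mid (a point): Bystander: amber bottle, 64 mm across, 120 mm high. This point is on its axis, 60 mm up.
- tape_roll: Bystander: white ring-shaped tape roll lying flat, 84 mm across, 22 mm high. Origin at the centre of its underside.

How it is judged (in metres and radians):
On the way, in this order (a step that is already met when the one before it is completed fails the run):
1. the head hangs on the top rung by its pawl, released (value of joint head between 0.076 and 0.084 m and value of joint pawl below 0.12 rad and contact force between head and the fingers below 0.3 N), for 0.2 s.
2. the tray is fully home with its lock tab sprung out (value of joint head between 0.076 and 0.084 m and value of joint pawl below 0.12 rad and value of joint tray above 0.146 m and value of joint tab below 0.0025 m), for 0.2 s.
At the end, for the whole second after the job is handed in: The head hangs on the top rung (head joint 0.080 within 4 mm, pawl within 0.12 rad of level) and the tray is home (tray joint above 0.146) with the tab sprung out (below 2.5 mm); both are released and at rest (all of step 2 and contact force between each of head, tray and the fingers below 0.3 N and velocity of joint head between -0.01 and 0.01 m/s and velocity of joint tray between -0.01 and 0.01 m/s); the robot touches nothing.
It fails at once if the head is dropped (falls faster than 0.4 m/s) (velocity of joint head below -0.4 m/s).
It fails at once if the tip box is moved by more than 30 mm (distance of tip_box from where it was at the start of the episode above 0.03 m).
It fails at once if the bottle is moved by more than 30 mm (distance of solvent_mid from where it was at the start of the episode above 0.03 m).
It fails at once if the tape roll is moved by more than 30 mm (distance of tape_roll from where it was at the start of the episode above 0.03 m).
It also fails if it takes over 58 s, if anything falls off the work surface, if the arm or the gripper's body presses on something with over 40 N, if the wrist force passes 120 N, or if a joint passes its speed limit or range.

## Working session

There is one attempt and no reset: what is moved stays moved. The work goes in short steps, Python scripts to look and compute and a tool call to move; the robot and the scene stay as the last step left them, time stands still between calls to the robot, and variables do not carry over. Pictures are saved under pics/ and viewed, and the job is handed in when it is done.

Besides the shell and the picture viewer there is one more tool, called after ">>>" as name(argument=value, ...) on one line, values as JSON. step_arm: Moves the arm, as the interface text tells. Its arguments: {"type":"object","properties":{"commands":{"type":"array","items":{"type":"array","items":{"type":"number"}}},"fingers":{"type":"number"},"squeeze":{"type":"number"}},"required":["commands"]}

```bash
mkdir -p pics; ls; cat > h.py <<'E'
import numpy as np,cv2
from station import ctrl
def K(c):
    f=200/np.tan(np.radians(c['fovy'])/2)
    return np.array([[f,0,c['cx']],[0,f,c['cy']],[0,0,1.]]),np.array(c['dist'],float)
def save(n,name):
    im,d=ctrl.grab_frame(n); cv2.imwrite(f'pics/{name}.png',im[:,:,::-1]); np.save(f'pics/{name}.npy',d); return im,d
def cloud(n,d,T=None):
    c=ctrl.get_calibration(n);k,ds=K(c)
    v,u=np.mgrid[0:400,0:640]
    p=cv2.undistortPoints(np.stack([u,v],-1).reshape(-1,1,2).astype(float),k,ds).reshape(400,640,2)
    P=np.dstack([p*d[...,None],d]); T=np.array(c['cam_to_world']) if T is None else T
    return P@T[:3,:3].T+T[:3,3]
E
python3 - <<'E'
from h import *
o=ctrl.observe();print(o)
for n in ['scene','side']:
    im,d=save(n,n+'0'); c=ctrl.get_calibration(n);print(n,c['fovy'],c['dist'],np.round(c['cam_to_world'],3).tolist(),(d>0).mean())
E
```

```text
pics
{'clock': 0.0, 'q': array([-6.19112902, 27.3749076 ,  1.27923152, 89.17770362, -0.65841416,
       63.55809437, -4.76138426]), 'dq': array([ 0.08627623,  0.00225635, -0.05720863, -0.07601724,  0.04880329,
       -0.06418812,  0.0034588 ]), 'joint_torque': array([-1.31144458e-03, -5.82851672e+01,  1.53386436e+00, -2.72606850e+01,
       -5.43364382e-02,  1.69422745e-02,  2.21527275e-04]), 'tool_pos': array([ 6.74396679e-01, -4.00566101e-05,  2.21696353e-01]), 'tcp_rot': array([-1.79896921e+02,  7.74645688e-03,  8.99994747e+01]), 'ft_force': array([-0.61669306, -0.23196799,  0.52305149]), 'ft_torque': array([0.0109888 , 0.01360243, 0.01009703]), 'opening': 0.08739905050296014}
scene 55.37446402022668 [-0.05795437  0.          0.          0.          0.        ] [[-0.364, 0.503, -0.784, 1.164], [0.931, 0.218, -0.293, 0.218], [0.023, -0.836, -0.548, 0.521], [0.0, 0.0, 0.0, 1.0]] 0.99572265625
side 54.17757916432122 [-0.0730048  0.         0.         0.         0.       ] [[0.879, -0.245, 0.41, 0.21], [-0.478, -0.47, 0.742, -0.692], [0.011, -0.848, -0.53, 0.608], [0.0, 0.0, 0.0, 1.0]] 0.99592578125
```

View pics/scene0.png

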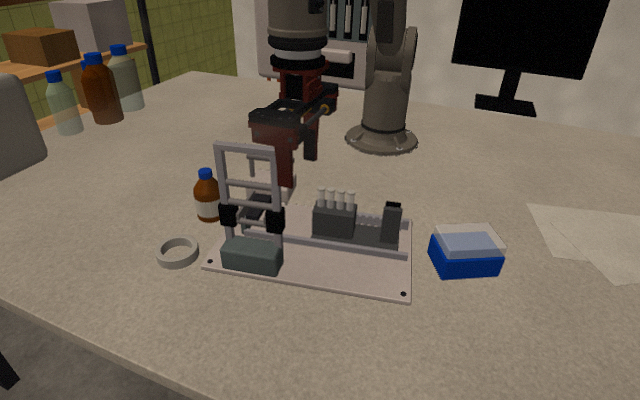

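View pics/side0.png

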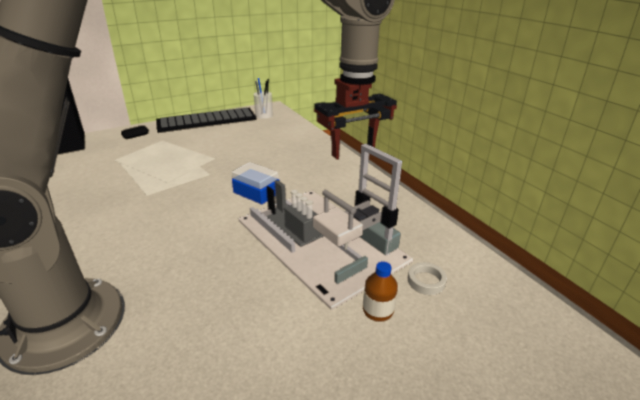

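The scene view shows the ladder at about (250,190), the tray grip at (392,225), the tip box at (466,252), the bottle at (207,196) and the tape roll at (178,253). The side view shows the head bar around (338,200) and the grip at about (275,195). Next I'll work out heights from the depth images.

```bash
python3 - <<'E'
from h import *
out=[]
for n in ['scene','side']:
    d=np.load(f'pics/{n}0.npy');P=cloud(n,d);im=cv2.imread(f'pics/{n}0.png')
    # top view: x 0.4..0.95, y -0.35..0.35 , 1px = 1 mm
    m=(d>0)&(P[...,2]>0.004)&(P[...,2]<0.30)&(P[...,0]>.4)&(P[...,0]<.95)&(abs(P[...,1])<.35)
    Q=P[m];C=im[m];o=np.argsort(Q[:,2]);Q=Q[o];C=C[o]
    top=np.zeros((550,700,3),np.uint8)
    r=(549-(Q[:,0]-.4)*1000).astype(int).clip(0,549);c=(350-Q[:,1]*1000).astype(int).clip(0,699)
    hc=cv2.applyColorMap((Q[:,2]/0.28*255).clip(0,255).astype(np.uint8),cv2.COLORMAP_JET)[:,0]
    for a,b,k in zip(r,c,hc): cv2.circle(top,(int(b),int(a)),1,tuple(int(x) for x in k),-1)
    for i in range(0,700,50): cv2.line(top,(i,0),(i,549),(60,60,60),1)
    for i in range(0,550,50): cv2.line(top,(0,549-i),(699,549-i),(60,60,60),1)
    cv2.imwrite(f'pics/top_{n}.png',top)
    b=P[(d>0)&(abs(P[...,2])<.006)&(P[...,0]>.5)&(P[...,0]<.9)&(abs(P[...,1])<.3)];print(n,len(b),np.median(b[:,2]))
    cr=im[110:320,170:520] if n=='scene' else im[130:310,210:450]
    cv2.imwrite(f'pics/crop_{n}.png',cv2.resize(cr,None,fx=2.2 if n=='scene' else 3,fy=2.2 if n=='scene' else 3,interpolation=cv2.INTER_CUBIC))
E
```

```text
scene 35722 0.0005174366032165145
side 8423 0.0001427679855496855
```

View pics/top_scene.png

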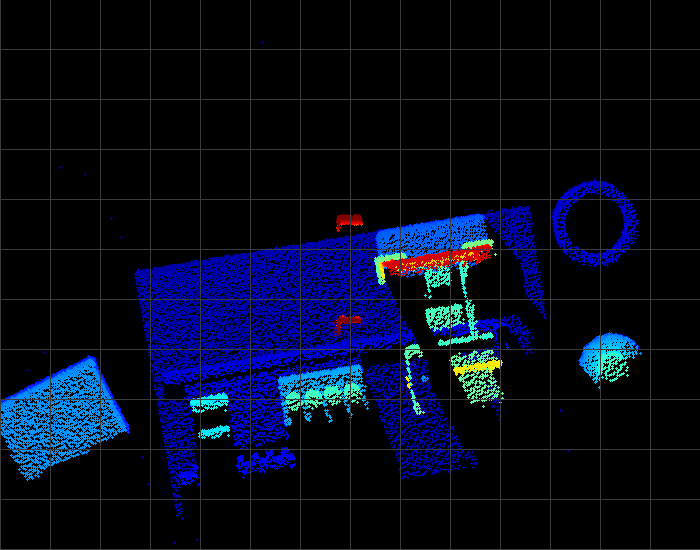

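View pics/top_side.png

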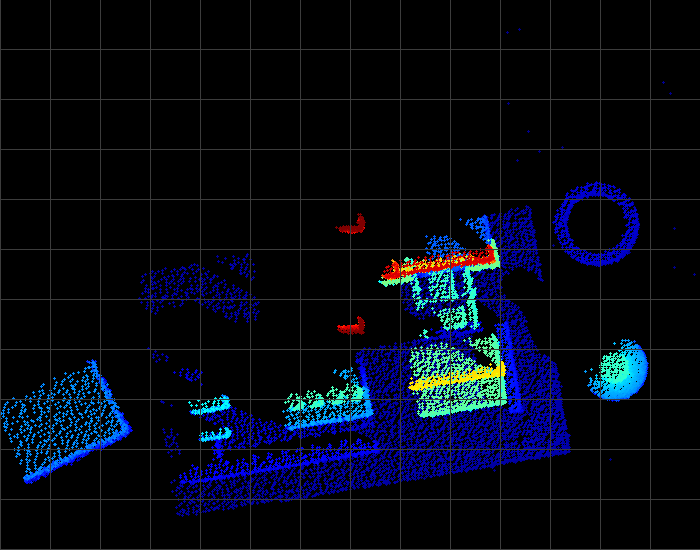

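View pics/crop_side.png

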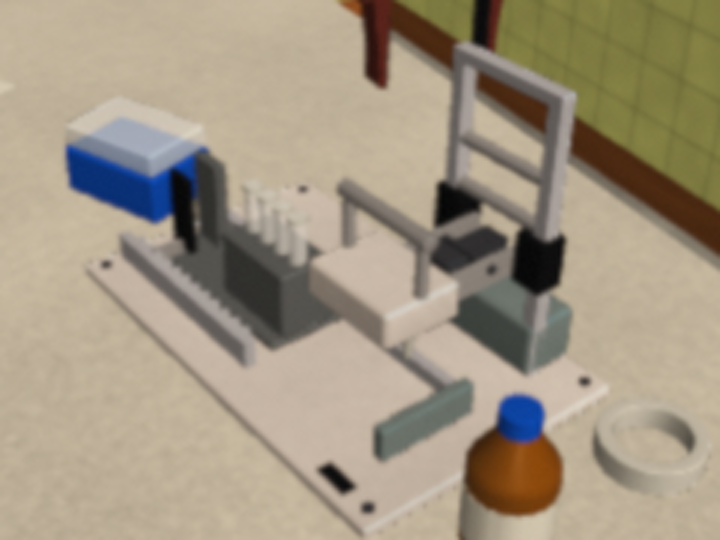

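View pics/crop_scene.png

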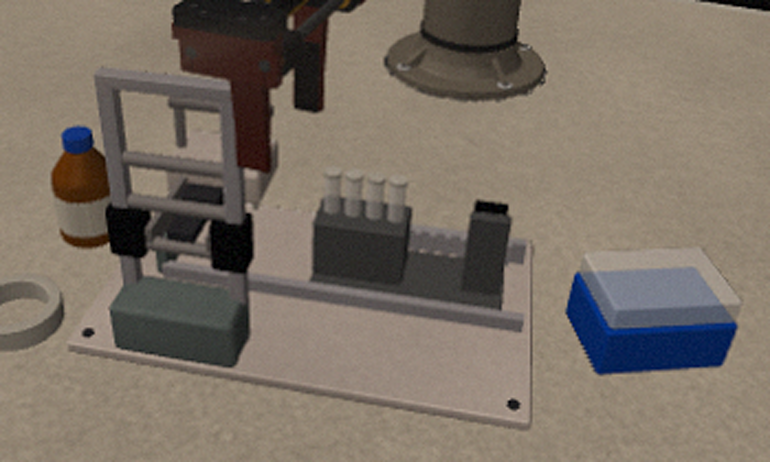

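```bash
python3 - <<'E'
from h import *
def fit(name,Q):
    xy=Q[:,:2];c=xy.mean(0);u,s,vt=np.linalg.svd(xy-c,full_matrices=False);v=vt[0]; v=v*np.sign(v[1])
    t=(xy-c)@v
    print(name,len(Q),'yaw',round(np.degrees(np.arctan2(-v[0],v[1])),2),'c',np.round(c,4),'ends',np.round(c+v*np.percentile(t,2),4),np.round(c+v*np.percentile(t,98),4),'z',np.round(np.percentile(Q[:,2],[2,50,98]),4))
for n in ['scene','side']:
    d=np.load(f'pics/{n}0.npy');P=cloud(n,d);im=cv2.imread(f'pics/{n}0.png').astype(int)
    x,y,z=P[...,0],P[...,1],P[...,2]; ok=d>0
    print(n)
    fit('bar',P[ok&(z>.172)&(z<.2)&(x>.54)&(x<.6)&(y<-.05)&(y>-.17)])
    b=ok&(x>.49)&(x<.57)&(y>.11)&(y<.17)&(z>.06)
    br=im.max(-1)
    w=P[b]; 
    yaw=np.radians(10);ex=np.array([np.cos(yaw),np.sin(yaw)])
    s=w[:,:2]@ex; h,e=np.histogram(s,np.arange(s.min(),s.max()+.003,.003)); print([(round(a,3),int(k)) for a,k in zip(e,h)])
    m=s>np.mean([s.min(),s.max()]); fit('grey',w[m]);fit('tab',w[~m]); 
    for q in (w[m],w[~m]): 
        ss=q[:,:2]@ex; tt=q[:,:2]@np.array([-ex[1],ex[0]]); print(' along x',np.percentile(ss,[2,50,98]).round(4),'along y',np.percentile(tt,[2,50,98]).round(4), 'top',np.sort(q[:,2])[-5:].round(4))
    fit('topbar',P[ok&(z>.235)&(z<.265)&(x>.63)&(x<.75)&(y<-.02)&(y>-.17)])
    fit('base',P[ok&(z>.008)&(z<.016)&(x>.45)&(x<.75)])
    print('tip',np.percentile(P[ok&(y>.2)&(y<.35)&(x>.45)&(x<.62)&(z>.02)],[1,99],axis=0).round(3).tolist())
    print('bot',np.percentile(P[ok&(y<-.22)&(y>-.32)&(x>.52)&(x<.6)&(z>.02)],[1,99],axis=0).round(3).tolist())
E
```

```text
scene
bar 141 yaw 11.91 c [ 0.5809 -0.1217] ends [ 0.587  -0.1505] [ 0.5674 -0.0577] z [0.173  0.1794 0.1837]
[(np.float64(0.527), 9), (np.float64(0.53), 22), (np.float64(0.533), 43), (np.float64(0.536), 4), (np.float64(0.539), 0), (np.float64(0.542), 0), (np.float64(0.545), 0), (np.float64(0.548), 0), (np.float64(0.551), 1), (np.float64(0.554), 9), (np.float64(0.557), 11), (np.float64(0.56), 26), (np.float64(0.563), 239), (np.float64(0.566), 131)]
grey 417 yaw 10.05 c [0.5487 0.1411] ends [0.5517 0.1241] [0.5457 0.1579] z [0.0607 0.0873 0.1074]
tab 78 yaw 10.12 c [0.5174 0.1357] ends [0.5199 0.1215] [0.5149 0.1497] z [0.0929 0.0989 0.1018]
 along x [0.5568 0.5654 0.5679] along y [0.0264 0.0434 0.0608] top [0.1078 0.1079 0.108  0.1081 0.1086]
 along x [0.5272 0.5335 0.5366] along y [0.0294 0.044  0.058 ] top [0.1016 0.1017 0.1017 0.1018 0.1019]
topbar 710 yaw 9.23 c [ 0.6915 -0.0889] ends [ 0.6995 -0.1386] [ 0.6831 -0.0373] z [0.2364 0.2541 0.2589]
base 8130 yaw 3.12 c [0.6308 0.0349] ends [ 0.6474 -0.2698] [0.6184 0.2625] z [0.0092 0.0129 0.0152]
tip [[0.482, 0.225, 0.021], [0.59, 0
[... 556 characters left out ...]
66 c [0.5421 0.135 ] ends [0.5461 0.1218] [0.5357 0.1567] z [0.0611 0.088  0.1078]
tab 118 yaw 14.46 c [0.5132 0.1318] ends [0.5162 0.1203] [0.509  0.1479] z [0.0613 0.083  0.1011]
 along x [0.5534 0.5557 0.5659] along y [0.0252 0.0365 0.0615] top [0.1077 0.1079 0.1081 0.1081 0.1086]
 along x [0.5258 0.5274 0.5339] along y [0.0288 0.0389 0.0573] top [0.1009 0.1011 0.1011 0.1012 0.1015]
topbar 411 yaw 9.93 c [ 0.6845 -0.0946] ends [ 0.6929 -0.1424] [ 0.6744 -0.037 ] z [0.2363 0.2538 0.259 ]
base 5653 yaw 0.23 c [ 0.5678 -0.0245] ends [ 0.5688 -0.2762] [0.564  0.9227] z [0.0088 0.0116 0.0152]
tip [[0.469, 0.222, 0.021], [0.583, 0.343, 0.077]]
bot [[0.55, -0.296, 0.021], [0.598, -0.245, 0.121]]
```

Both views agree on a stand yaw of about 10°. The bar middle is near (0.575, -0.107), and the grip middle near (0.533, 0.138). The plate faces and ladder position match the sizes given to within 2 mm. I'll go up, move above the bar, and look with the wrist camera.

>>> step_arm(commands=[[0, 0, -50, 0], [0, 0, -100, 0], [-35, -33, -100, -5], [-75, -70, -100, -10], [-107, -99, -100, -10]], fingers=60, squeeze=40)

```text
clock: 0.72
tool_pos: [0.5743, -0.1088, 0.3224]
tcp_rot: [-180.0, 0.0, 100.0]
ft_force: [0.4, -0.7, 0.4]
opening: 0.0597
```

>>> step_arm(commands=[[0, 0, 0, 0], [0, 0, 0, 0]])

```text
clock: 0.98
tool_pos: [0.5762, -0.1063, 0.3225]
tcp_rot: [180.0, -0.0, 100.0]
ft_force: [0.4, 0.5, -0.1]
opening: 0.0602
```

```bash
cat >> h.py <<'E'
from scipy.spatial.transform import Rotation as Ro
def wristT():
    o=ctrl.observe();T=np.eye(4);T[:3,:3]=Ro.from_euler('xyz',o['tcp_rot'],degrees=True).as_matrix();T[:3,3]=o['tool_pos']
    return T@np.array(ctrl.get_calibration('wrist')['mount'])
E
python3 - <<'E'
from h import *
o=ctrl.observe();print(o['clock'],o['tool_pos'],o['tcp_rot'],o['opening'],o['ft_force'])
T=wristT();im,d=save('wrist','w1');P=cloud('wrist',d,T);z=P[...,2]
m=(d>0)&(z>.174)&(z<.19)&(P[...,0]>.54)&(P[...,0]<.61)&(P[...,1]<-.04)&(P[...,1]>-.18)
Q=P[m];print(len(Q))
a=np.radians(10);S=Q[:,:2]@np.array([[np.cos(a),-np.sin(a)],[np.sin(a),np.cos(a)]])
print(np.percentile(S,[2,50,98],axis=0),np.percentile(Q[:,2],[2,50,98]))
c=Q[:,:2].mean(0);v=np.linalg.svd(Q[:,:2]-c,full_matrices=False)[2][0];print(np.degrees(np.arctan(-v[0]/v[1])),c)
E
```

```text
0.975 [ 0.57622309 -0.10625658  0.3225174 ] [ 1.79995226e+02 -3.53424843e-02  1.00024371e+02] 0.060205335585572006 [ 0.35738517  0.4534771  -0.10273309]
1369
[[ 0.53809626 -0.24893767]
 [ 0.54516872 -0.19978794]
 [ 0.551771   -0.15645461]] [0.17878132 0.18438851 0.18657505]
9.461936539208768 [ 0.57149456 -0.10313512]
```

View pics/w1.png

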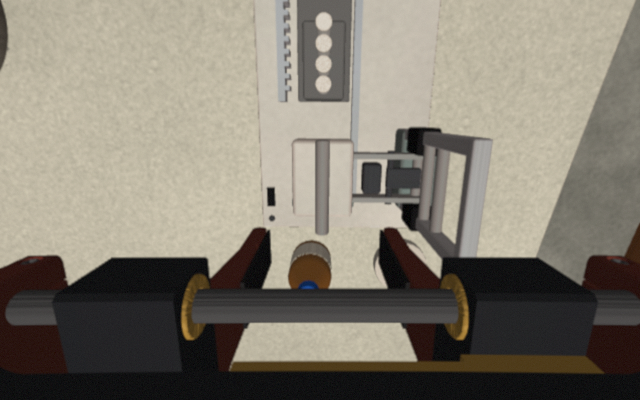

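The bar is centred at about (322,187) in the wrist view, about 2-4 mm to stand -x of the tool. I'll shift 2 mm that way and descend.

>>> step_arm(commands=[[0, -2, 45, 0], [0, -2, 90, 0], [0, -2, 130, 0], [0, -2, 155, 0], [0, -2, 163, 0]])

```text
clock: 1.65
tool_pos: [0.5737, -0.1057, 0.1576]
tcp_rot: [-179.8, -0.1, 100.1]
ft_force: [0.2, 0.5, 0.1]
opening: 0.0599
```

>>> step_arm(commands=[[0, 0, 0, 0], [0, 0, 0, 0]])

```text
clock: 1.9
tool_pos: [0.5751, -0.1071, 0.1609]
tcp_rot: [179.9, 0.0, 100.0]
ft_force: [0.1, -0.1, 0.6]
opening: 0.0596
```

>>> step_arm(commands=[[0, 0, 0, 0], [0, 0, 0, 0], [0, 0, 0, 0], [0, 0, 0, 0], [0, 0, 0, 0]], fingers=0)

```text
clock: 2.52
tool_pos: [0.5738, -0.1074, 0.1596]
tcp_rot: [-180.0, -0.0, 100.0]
ft_force: [-8.7, -1.0, 3.0]
opening: 0.0137
```

>>> step_arm(commands=[[0, -1.5, 0, 0], [0, -1.5, 0, 0], [0, -1.5, 0, 0]])

```text
clock: 2.9
tool_pos: [0.5737, -0.1074, 0.1598]
tcp_rot: [179.9, 0.0, 100.0]
ft_force: [4.3, -0.2, -3.3]
opening: 0.0129
```

>>> step_arm(commands=[[0, 0.5, -10, 0], [0, 0.5, -25, 0], [0, 0.5, -40, 0], [0, 0.5, -55, 0], [0, 0.5, -70, 0]])

```text
clock: 3.52
tool_pos: [0.5737, -0.1074, 0.2292]
tcp_rot: [179.9, 0.0, 100.0]
ft_force: [7.8, -0.2, -8.2]
opening: 0.0132
```

>>> step_arm(commands=[[0, 0, -10, 0], [0, 0, -20, 0], [0, 0, -30, 0], [0, 0, -30, 0], [0, 0, -30, 0]])

```text
clock: 4.15
tool_pos: [0.5737, -0.1074, 0.259]
tcp_rot: [179.9, 0.0, 100.0]
ft_force: [5.9, -0.5, -5.9]
opening: 0.0129
```

>>> step_arm(commands=[[0, 0, 0, 0], [0, 0, 0, 0], [0, 0, 0, 0]])

```text
clock: 4.53
tool_pos: [0.5737, -0.1074, 0.2589]
tcp_rot: [179.9, 0.0, 100.0]
ft_force: [6.6, -0.6, -5.9]
opening: 0.0131
```

```bash
python3 - <<'E'
from h import *
o=ctrl.observe();print(o['clock'],o['tool_pos'],o['opening'],o['ft_force'])
for n in ['scene','side']:
    im,d=save(n,n+'1')
a=cv2.imread('pics/scene1.png')[90:300,180:420];b=cv2.imread('pics/side1.png')[100:310,260:450]
cv2.imwrite('pics/m1.png',np.hstack([cv2.resize(a,(400,350)),cv2.resize(b,(317,350))]))
E
```

```text
4.525 [ 0.57366541 -0.10738516  0.25892051] 0.013100752317439126 [ 6.55133228 -0.5990563  -5.89996415]
```

View pics/m1.png

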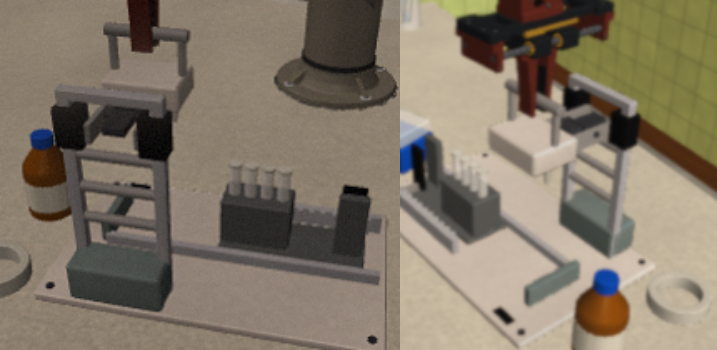

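The head is up about 99 mm. The pawl looks level, above the top rung: around (118,120) in the left panel and (585,125) in the right. I'll lower it slowly.

>>> step_arm(commands=[[0, 0, 3, 0], [0, 0, 6, 0], [0, 0, 9, 0], [0, 0, 12, 0], [0, 0, 15, 0]])

```text
clock: 5.25
tool_pos: [0.5737, -0.1074, 0.2439]
tcp_rot: [179.9, 0.0, 100.0]
ft_force: [5.2, 0.5, -6.1]
opening: 0.0131
```

>>> step_arm(commands=[[0, 0, 1, 0], [0, 0, 2, 0], [0, 0, 3, 0], [0, 0, 3, 0]])

```text
clock: 5.75
tool_pos: [0.5737, -0.1074, 0.2408]
tcp_rot: [179.9, 0.0, 100.0]
ft_force: [7.2, -0.8, -7.5]
opening: 0.0132
```

>>> step_arm(commands=[[0, 0, 1, 0], [0, 0, 1.5, 0], [0, 0, 1.5, 0]])

```text
clock: 6.12
tool_pos: [0.5737, -0.1074, 0.2398]
tcp_rot: [179.9, 0.0, 100.0]
ft_force: [5.6, 0.1, -4.3]
opening: 0.0131
```

>>> step_arm(commands=[[0, 0, 1, 0], [0, 0, 1.5, 0], [0, 0, 1.5, 0]])

```text
clock: 6.5
tool_pos: [0.5737, -0.1074, 0.2395]
tcp_rot: [179.9, 0.0, 100.0]
ft_force: [4.5, 1.0, 5.6]
opening: 0.0134
```

The head has seated: the vertical force changed sign and downward motion stopped at +79.7 mm. Releasing.

>>> step_arm(commands=[[0, 0, -0.5, 0], [0, 0, -0.5, 0], [0, 0, -0.5, 0], [0, 0, -0.5, 0]], fingers=50)

```text
clock: 7.0
tool_pos: [0.5726, -0.1076, 0.2388]
tcp_rot: [-179.9, -0.0, 100.0]
ft_force: [0.4, -0.2, -1.2]
opening: 0.0486
```

```bash
python3 - <<'E'
from h import *
o=ctrl.observe();print(o['clock'],o['tool_pos'],o['opening'],o['ft_force'])
a=np.radians(10)
for n in ['scene','side']:
    im,d=save(n,n+'2');P=cloud(n,d)
    x,y,z=np.moveaxis(P,-1,0)
    im=im.astype(int)
a=cv2.imread('pics/scene2.png')[90:300,180:420];b=cv2.imread('pics/side2.png')[100:310,260:450]
cv2.imwrite('pics/m2.png',np.hstack([cv2.resize(a,(440,385)),cv2.resize(b,(348,385))]))
E
```

```text
7.0 [ 0.57264312 -0.10757816  0.23879256] 0.04855629537576273 [ 0.35843791 -0.17232316 -1.21330602]
```

View pics/m2.png

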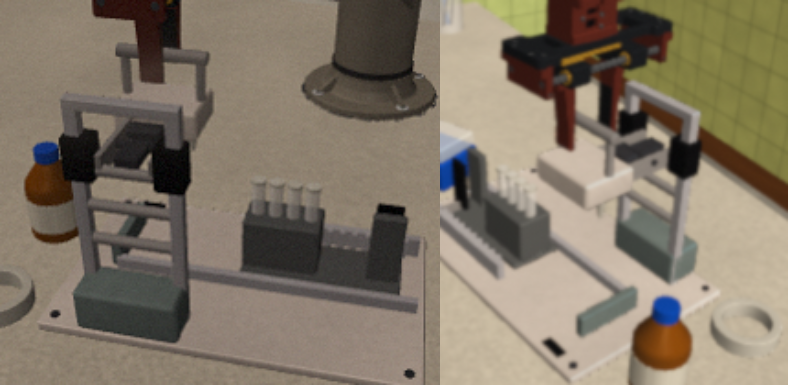

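The head hangs on the top rung. I'll rise and carry the tool along the stand's +y to above the grip.

>>> step_arm(commands=[[0, 0, -30, 0], [0, 0, -60, 0], [40, 0, -65, 0], [95, 2, -65, 0], [150, 2, -65, 0]])

```text
clock: 7.72
tool_pos: [0.5487, 0.0419, 0.3044]
tcp_rot: [180.0, 0.0, 100.0]
ft_force: [0.7, 0.2, 0.7]
opening: 0.0501
```

>>> step_arm(commands=[[50, 0, 30, 0], [99, 0, 60, 0], [99, 0, 80, 0], [99, 0, 80, 0]], fingers=70)

```text
clock: 8.22
tool_pos: [0.5306, 0.138, 0.2228]
tcp_rot: [-179.8, 0.0, 100.1]
ft_force: [1.0, -0.4, -0.0]
opening: 0.0699
```

```bash
python3 - <<'E'
from h import *
o=ctrl.observe();p=o['tool_pos'];print(o['clock'],p,o['tcp_rot'],o['opening'],o['ft_force'])
a=np.radians(10);M=np.array([[np.cos(a),-np.sin(a)],[np.sin(a),np.cos(a)]])
print('tcp st',p[:2]@M)
T=wristT();im,d=save('wrist','w3');P=cloud('wrist',d,T);z=P[...,2]
S=P[...,:2]@M
for nm,lo,hi,zl,zh in (('grey',.553,.58,.102,.112),('tab',.515,.545,.095,.106)):
    m=(d>0)&(z>zl)&(z<zh)&(S[...,0]>lo)&(S[...,0]<hi)&(S[...,1]>.015)&(S[...,1]<.075)
    print(nm,m.sum(),np.percentile(S[m],[2,50,98],axis=0).round(4).tolist())
E
```

```text
8.225 [0.53062517 0.13803191 0.22276336] [-1.79808313e+02  3.78234445e-02  1.00059426e+02] 0.0698766606848309 [ 1.03890234 -0.39144155 -0.02487939]
tcp st [0.54653278 0.0437928 ]
grey 512 [[0.5535, 0.028], [0.559, 0.0462], [0.5651, 0.0625]]
tab 280 [[0.5255, 0.0317], [0.5295, 0.0461], [0.5332, 0.0599]]
```

View pics/w3.png

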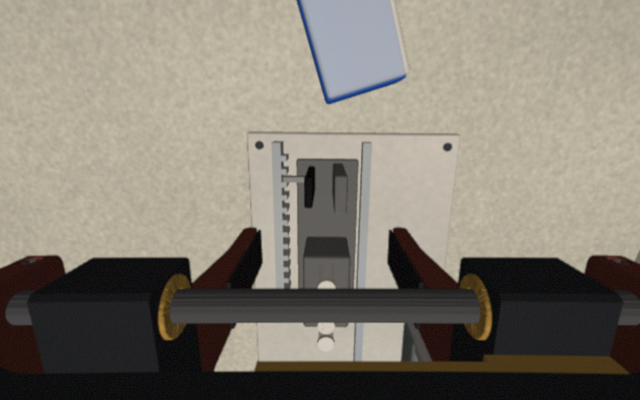

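The grip shows at about (310-340,187): tab outer face s = 0.5255, grey outer face s = 0.565, t = 0.0455. The tool is well lined up, so I'll descend.

>>> step_arm(commands=[[2, 2, 50, 0], [2, 2, 100, 0], [2, 2, 140, 0], [2, 2, 155, 0], [2, 2, 155, 0]])

```text
clock: 8.9
tool_pos: [0.534, 0.1399, 0.0696]
tcp_rot: [180.0, 0.0, 99.9]
ft_force: [-0.7, -0.4, 0.7]
opening: 0.0697
```

>>> step_arm(commands=[[0, 0, 0, 0], [0, 0, 0, 0], [0, 0, 0, 0], [0, 0, 0, 0], [0, 0, 0, 0]], fingers=0, squeeze=20)

```text
clock: 9.52
tool_pos: [0.5347, 0.1406, 0.0695]
tcp_rot: [179.9, -0.0, 100.0]
ft_force: [3.9, 0.9, -0.7]
opening: 0.0315
```

Opening is 31.5 mm, so the tab is pressed right in. I'll slide the tray along the stand's -y.

>>> step_arm(commands=[[-5, 0.5, 0, 0], [-15, 0.5, 0, 0], [-27, 0.5, 0, 0], [-39, 0.5, 0, 0], [-50, 0.5, 0, 0]])

```text
clock: 10.15
tool_pos: [0.5431, 0.0901, 0.0695]
tcp_rot: [180.0, 0.0, 100.0]
ft_force: [2.6, 2.9, 4.7]
opening: 0.0312
```

>>> step_arm(commands=[[-10, 0, 0, 0], [-20, 0, 0, 0], [-30, 0, 0, 0], [-40, 0, 0, 0], [-50, 0, 0, 0]])

```text
clock: 10.78
tool_pos: [0.5513, 0.0413, 0.0695]
tcp_rot: [180.0, -0.0, 100.0]
ft_force: [0.1, 2.1, 5.9]
opening: 0.0314
```

>>> step_arm(commands=[[-4, 0, 0, 0], [-8, 0, 0, 0], [-12, 0, 0, 0]])

```text
clock: 11.15
tool_pos: [0.5532, 0.0295, 0.0695]
tcp_rot: [-180.0, 0.0, 100.0]
ft_force: [-0.3, 1.8, 7.5]
opening: 0.0313
```

>>> step_arm(commands=[[-4, 0, 0, 0], [-8, 0, 0, 0], [-12, 0, 0, 0]])

```text
clock: 11.52
tool_pos: [0.5552, 0.0177, 0.0695]
tcp_rot: [-180.0, 0.0, 100.0]
ft_force: [1.0, 1.7, 6.9]
opening: 0.0316
```

>>> step_arm(commands=[[-3, 0, 0, 0], [-6, 0, 0, 0], [-6, 0, 0, 0]])

```text
clock: 11.9
tool_pos: [0.5563, 0.0112, 0.0695]
tcp_rot: [-180.0, 0.0, 99.9]
ft_force: [0.4, -0.1, 7.5]
opening: 0.0312
```

>>> step_arm(commands=[[-3, 0, 0, 0], [-6, 0, 0, 0], [-6, 0, 0, 0]])

```text
clock: 12.28
tool_pos: [0.5567, 0.0086, 0.0695]
tcp_rot: [-179.9, -0.2, 100.1]
ft_force: [-1.5, 8.1, 8.4]
opening: 0.0314
```

>>> step_arm(commands=[[-3, 0, 0, 0], [-5, 0, 0, 0], [-5, 0, 0, 0]])

```text
clock: 12.65
tool_pos: [0.5568, 0.0081, 0.0694]
tcp_rot: [-179.9, -0.4, 100.3]
ft_force: [-5.9, 17.9, 11.3]
opening: 0.0313
```

End stop force after about 134.5 mm of travel, so the tray started at about 15 mm, which is plausible. I'll check visually before releasing.

>>> step_arm(commands=[[5, 0, 0, 0], [5, 0, 0, 0]])

```text
clock: 12.9
tool_pos: [0.5568, 0.0082, 0.0694]
tcp_rot: [-180.0, -0.1, 100.1]
ft_force: [-2.0, 5.7, 8.6]
opening: 0.0314
```

```bash
python3 - <<'E'
from h import *
for n in ['scene','side']: save(n,n+'4')
a=cv2.imread('pics/scene4.png')[90:300,180:420];b=cv2.imread('pics/side4.png')[100:310,240:450]
cv2.imwrite('pics/m4.png',np.hstack([cv2.resize(a,(420,368)),cv2.resize(b,(368,368))]))
E
```

```text
(no output)
```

View pics/m4.png

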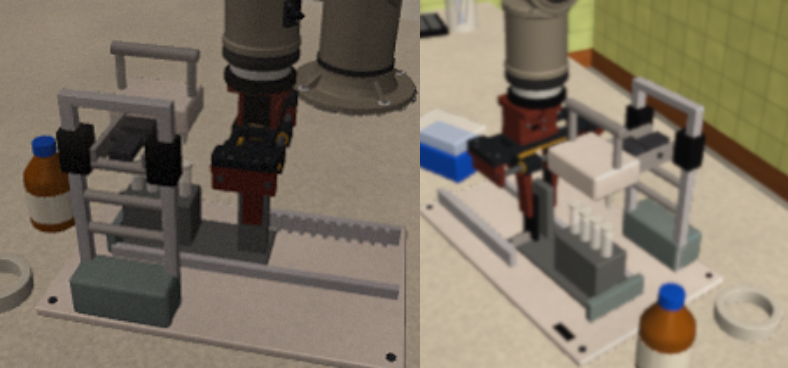

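The rack touches the green end stop at about (615,292) in the right panel, and the tubes are under the head. I'll release while still pushing lightly towards home.

>>> step_arm(commands=[[0, 0, 0, 0], [0, 0, 0, 0], [0, 0, 0, 0], [0, 0, 0, 0]], fingers=65)

```text
clock: 13.5
tool_pos: [0.5577, 0.006, 0.069]
tcp_rot: [180.0, 0.0, 100.0]
ft_force: [0.3, 0.7, 0.1]
opening: 0.0644
```

>>> step_arm(commands=[[3, -1, -10, 0], [3, -1, -45, 0], [3, -1, -80, 0], [40, -1, -90, 0], [80, -1, -110, 0]])

```text
clock: 14.12
tool_pos: [0.5424, 0.0855, 0.1803]
tcp_rot: [180.0, 0.0, 99.9]
ft_force: [-0.2, 0.4, 0.4]
opening: 0.0646
```

>>> step_arm(commands=[[0, 0, -20, 0], [0, 0, -20, 0], [0, 0, -20, 0]])

```text
clock: 14.5
tool_pos: [0.5424, 0.0844, 0.1988]
tcp_rot: [-180.0, 0.0, 99.9]
ft_force: [-0.2, -0.3, 0.1]
opening: 0.0652
```

```bash
python3 - <<'E'
from h import *
o=ctrl.observe();p=o['tool_pos'];print(o['clock'],p,o['ft_force'],o['opening'])
a=np.radians(10);M=np.array([[np.cos(a),-np.sin(a)],[np.sin(a),np.cos(a)]])
T=wristT();im,d=save('wrist','w5');P=cloud('wrist',d,T);z=P[...,2];S=P[...,:2]@M
for nm,lo,hi,zl,zh in (('grey',.553,.58,.102,.112),('tab',.515,.545,.095,.106)):
    m=(d>0)&(z>zl)&(z<zh)&(S[...,0]>lo)&(S[...,0]<hi)&(S[...,1]>-.13)&(S[...,1]<-.06)
    print(nm,m.sum(),np.percentile(S[m],[2,50,98],axis=0).round(4).tolist() if m.any() else '')
for n in ['scene','side']:
    im,d=save(n,n+'5');P=cloud(n,d);S=P[...,:2]@M;z=P[...,2]
    m=(d>0)&(z>.235)&(z<.275)&(abs(S[...,0]-.548)<.02)&(abs(S[...,1]+.205)<.05);print(n,'bar top',np.percentile(z[m],[50,98]).round(4))
    for lo,hi,zl in ((.555,.575,.08),(.515,.545,.08)):
        m=(d>0)&(z>zl)&(z<.112)&(S[...,0]>lo)&(S[...,0]<hi)&(S[...,1]>-.12)&(S[...,1]<-.06);print(m.sum(),np.percentile(S[m],[2,50,98],axis=0).round(4).tolist() if m.any() else '')
a=cv2.imread('pics/scene5.png')[90:300,180:420];b=cv2.imread('pics/side5.png')[100:310,240:450]
cv2.imwrite('pics/m5.png',np.hstack([cv2.resize(a,(420,368)),cv2.resize(b,(368,368))]))
E
```

```text
14.5 [0.5423737  0.08441202 0.19877437] [-0.15376494 -0.34345061  0.09023434] 0.06521483685362817
grey 292 [[0.5531, -0.0903], [0.5585, -0.0794], [0.5639, -0.0708]]
tab 212 [[0.5247, -0.0937], [0.5285, -0.0824], [0.5321, -0.0735]]
scene bar top [0.2592 0.265 ]
253 [[0.5568, -0.1055], [0.5644, -0.0875], [0.5664, -0.0703]]
78 [[0.5258, -0.1022], [0.5314, -0.0867], [0.5343, -0.073]]
side bar top [0.2598 0.265 ]
65 [[0.5551, -0.1084], [0.5589, -0.104], [0.5639, -0.0723]]
91 [[0.5246, -0.1038], [0.5264, -0.0928], [0.5325, -0.076]]
```

View pics/m5.png

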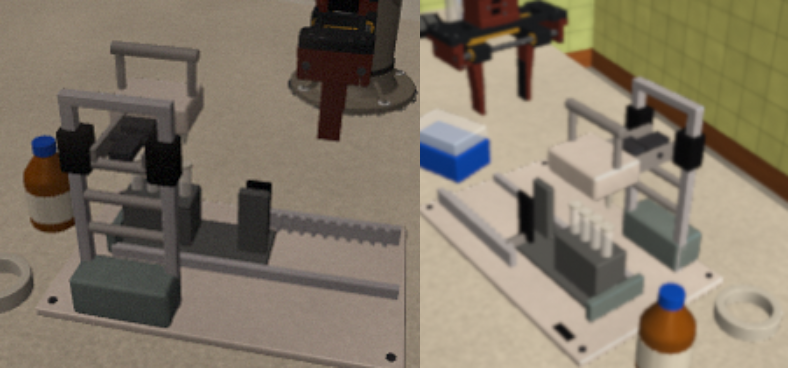

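View pics/w5.png

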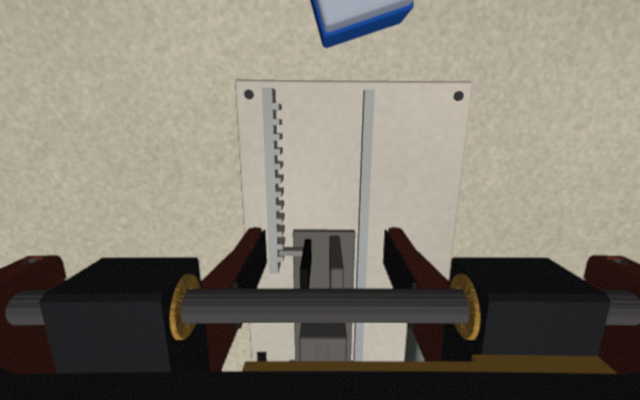

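>>> step_arm(commands=[[-35, 0, -5, 0], [-65, 0, -5, 0], [-75, 0, -5, 0], [-75, 0, -5, 0]], fingers=87)

```text
clock: 15.15
tool_pos: [0.5554, 0.0111, 0.2037]
tcp_rot: [-180.0, -0.0, 99.9]
ft_force: [-0.1, 1.1, 0.7]
opening: 0.0868
```

```bash
python3 - <<'E'
from h import *
o=ctrl.observe();p=o['tool_pos'];print(o['clock'],p,o['ft_force'],o['opening'])
a=np.radians(10);M=np.array([[np.cos(a),-np.sin(a)],[np.sin(a),np.cos(a)]])
T=wristT();im,d=save('wrist','w6');P=cloud('wrist',d,T);z=P[...,2];S=P[...,:2]@M
for nm,lo,hi,zl,zh in (('grey',.553,.58,.104,.112),('tab',.515,.545,.098,.106)):
    m=(d>0)&(z>zl)&(z<zh)&(S[...,0]>lo)&(S[...,0]<hi)&(S[...,1]>-.13)&(S[...,1]<-.06)
    print(nm,m.sum(),np.percentile(S[m],[2,50,98],axis=0).round(4).tolist())
a=cv2.imread('pics/w3.png')[120:250,250:400];b=cv2.imread('pics/w6.png')[120:250,250:400]
cv2.imwrite('pics/m6.png',np.hstack([cv2.resize(x,None,fx=2.6,fy=2.6,interpolation=cv2.INTER_CUBIC) for x in(a,b)]))
E
```

```text
15.15 [0.55542653 0.01113377 0.20369868] [-0.08720718  1.07270276  0.73167673] 0.08676617114636931
grey 522 [[0.5531, -0.1054], [0.5582, -0.0876], [0.5636, -0.0713]]
tab 314 [[0.5241, -0.1025], [0.5281, -0.0881], [0.532, -0.074]]
```

View pics/m6.png

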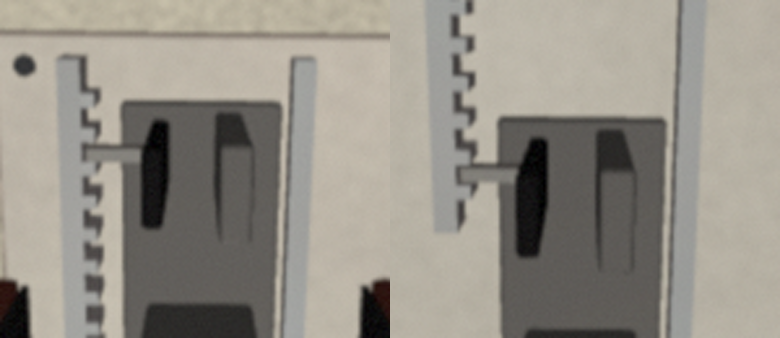

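The bolt (right panel, about (485,173)) runs right into the rail body in the last notch. The faces are 39.5 mm apart, so the tab is out. The arm is clear of everything.

>>> step_arm(commands=[[30, 0, -30, 0], [40, 0, -40, 0], [40, 0, -40, 0], [40, 0, -40, 0]])

```text
clock: 15.7
tool_pos: [0.5483, 0.0499, 0.2432]
tcp_rot: [-179.9, 0.0, 100.0]
ft_force: [0.7, -0.1, -0.7]
opening: 0.0866
```

```bash
python3 - <<'E'
from h import *
o=ctrl.observe();print(o['clock'],o['tool_pos'],o['ft_force'],abs(o['dq']).max())
print(ctrl.hand_in())
E
```

```text
15.7 [0.54830409 0.04988454 0.24322166] [ 0.71062191 -0.05140155 -0.73524321] 0.43641762231457
the job is handed in; nothing more can be done
None
```

I lifted the head about 99 mm, lowered it slowly onto the top rung and released it. I then squeezed the tray's tab, slid the tray in until it met the end stop, released it and backed away. The job was handed in at about 15.7 s; no verdict was reported.

What my last checks showed:
- **Head:** The vertical force reversed and the head stopped about 79.7 mm above its start. After release the bar top measured 0.265 m in both cameras, which is what the top rung should give. The pawl looked level in the pictures; I did not measure its angle.
- **Tray:** It met a hard stop after about 134 mm of travel, so it started at about 15 mm. The rack touches the end stop in the pictures.
- **Tab:** The bolt sits in the last notch, and the two outer faces of the grip are 39.5 mm apart against 40 mm with the tab fully out. That measurement is good to about 1–2 mm.
- **Bench and arm:** The arm passed clear of the tip box, bottle and tape roll. They looked unmoved in the pictures, though I did not re-measure them. The wrist force was near zero at the end.

No check failed or disagreed.

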